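# Stack the matching top frame on the lower frame

## Robot

A 7-joint arm with a two-finger parallel gripper is mounted at the origin on a cart in front of the work surface, level with it; the furniture and walls round the work are solid. World frame = base frame: x ahead of the robot, y to its left, z up, the work surface at z = 0. Lengths are in m, angles in degrees, forces in N, time in s.
With the tool pointing down it reaches from about 0.35 to 0.9 m from the base axis. Payload 19.9 kg.
Tool frame: the origin (TCP) lies at the very end of the fingers, on their centre line; the grasp point (between the pads) lies 19 mm behind it (arm.pinch_z is the distance from the TCP to the grasp point, in m); z points along the fingers, y is the line along which they close (so a half turn about z gives the same grasp; the last joint's range is limited). The gripper opens to 94 mm and grips with 3 to 60 N. Pads are 16 mm wide; open, the fingers measure 119 mm over their backs; the gripper's body (75 mm by 177 mm) begins 78 mm behind the grasp point.
Start: joints at [73.596, 23.915, -0.59, 92.452, 0.269, 63.638, -3.037], TCP at [0.151, -0.606, 0.185] pointing down, gripper open.
Joint ranges: [-161.28, 161.28], [-22.2, 115.67], [-73.04, 71.86], [3.21, 147.25], [-68.34, 248.33], [10.77, 114.83], [-161.83, 161.83]. Speed limits (degrees/s): [108.29, 108.29, 136.94, 136.94, 172.46, 172.46, 172.46].

## Interface

Orientations are given as a 3x3 rotation matrix whose columns are the frame's x, y, z axes.
In Python, from plant import arm gives the robot as it stands.
- The arm moves only by the tool drive_tool, never from a script. Its argument "series" is a list that holds one entry, the list of rows, each a list of 7 numbers: the closure, from -1 (fully open) to 1 (shut), then the shift along the tool's x, y, z in units of 50 mm (1.0 is 50 mm), then the turn, a rotation vector about the tool's x, y, z in degrees. A call has 1 to 10 rows; each row is the pose to reach, as a shift and turn from the pose commanded when the call began, along the tool's axes at that moment; what a row does not reach only later rows make up. A row lasts 1/8 s, in which the tool goes at most 62.5 mm and 10.7 degrees, less where a joint would pass 70% of its speed; a pose out of reach is approached as far as the arm can. A call with a gripper value outside its range is refused whole. The fingers move at their own pace and stop on an object; "force" is the grip in N (left out, the last holds). Time passes only in rows, so rows that repeat a pose let the fingers close. It gives the time, the measured TCP pose, the force, the opening and the grip force at its end, in the units of the state.
- arm.get_state(): the state, without advancing time (a new reading comes with each control period).
- arm.snapshot(name): name is "scene" or "top" or "wrist"; returns the picture (400x640x3 uint8, red, green, blue); there is no depth.
- arm.calibration(name): a dict with "K" (3x3 intrinsics, pixels), "rvec" (rotation vector, rad) and "tvec" (3), from world to camera coordinates, as OpenCV has them. Camera axes: x right, y down, z forward; pixel columns grow to the right and rows downward; lengths in m; the calibration is good to about 2 mm. The wrist camera is an equidistant fisheye: a pixel r from the principal point sees the ray r / f radians off the axis. A picture is of the moment at which its call begins: read the wrist's pose just before it. calibration takes no time and is no camera call; for the wrist camera it gives the pose at the moment of the call.
- arm.sign_off(): hands the job in; it is judged then, once.
Trained networks look in the newest picture that a camera, given by its name, has taken for a name from the list of things; names that differ only in an ending like _2 or _b are one class to them, and where a whole thing is asked for, a point or a joint stands for the part that bears it (a point fixed in the world has none). Each returns a list of dicts, best first, with "confidence" (0 to 1); they miss things now and then, are a little off and sometimes report something else, mostly with a low value. They report only what shows in the picture. A call takes as long as a camera call.
- arm.boxes_of(camera, query): "rect" ([centre column, centre row, width, height] in pixels, round what is visible of it).
- arm.trace(camera, query): "region" (400x640 bool, what is visible of it) and "rect" ([centre column, centre row, width, height] in pixels, round what is visible of it).
- arm.landmark_of(camera, query): "centre" ([row, column] in pixels: a listed point, or the origin of a listed thing).
The state is a dict: "time_s": time; "qpos": joint angles; "joint_vel": joint speeds; "effort": joint torques, N m; "tool_pos": TCP position; "ee_rot": TCP orientation; "contact_force": force on the tool from outside, world axes, zero at the start; "ft_torque": the same for the moment, N m; "width": finger opening in m; "grasp_force": force on a finger pad.
Only numpy, scipy, OpenCV 4.12 (cv2) and the standard library are available. Lean on these libraries where they do the work, as an engineer would, in place of code of your own. Each camera call takes 0.05 s, during which the arm holds its last target. There are 200 camera calls.

## Task

Stack the matching steel top frame onto the lower stacking frame: lift it by its handle and lower it so that its four corner posts stand in the four cups, fully home, and let go. Either way round will do. Set it down rather than dropping it, do not knock over the bushing that stands in the lower frame, and leave the square top frame, whose posts do not fit, where it is.

Things in the scene. Friction and masses are not known exactly. Their poses are not given: they have to be found in the camera images.
- long_frame_handle (a point): Middle of the handle bar of the matching top frame, the oblong one of two loose steel top frames (122 x 82 mm, 122 mm high), standing on its posts. Bar 76 mm long along the frame's x, 14 mm wide and high, 45 mm free beneath it to the deck. This point is over the frame's centre, 115 mm above the post ends, 7 mm below the bar's top. x along the long side, z up. About 0.45 kg.
- long_frame_feet (a point): Centre of the same oblong frame, level with the lower ends of its four corner posts; same axes. Posts 10 mm square, their centres 110 mm apart along x and 70 mm along y, 50 mm long below the deck.
- cups (a point): Centre of the four cups of the fixed steel lower frame (about 150 x 110 mm), level with the cup floors, 70 mm above the worktop. An open square cup tops each corner post; cup centres 110 mm apart along x, 70 mm along y, z up. Each cup is 24 mm wide inside, its flared mouth about 36 mm; rim 24 mm above the cup floor.
- bushing: Plain steel bushing, 46 mm in diameter, 62 mm high, standing loose in the middle of the lower frame on its deck, 18 mm above the worktop. Its top is 10 mm above the cup floors and stays clear below the deck of a seated top frame. Origin at the centre of its underside, z along its axis.
- square_frame_handle (a point): Middle of the handle bar of the other top frame, which does not fit: square, 82 x 82 mm, post centres 70 mm apart both ways, otherwise built alike and as high (bar 60 mm long along its x). To be left alone.

How it is judged (in metres and radians):
On the way:
1. the oblong top frame is carried in the gripper, its posts above the cups' rims (height (world z) of long_frame_feet above 0.09 m and contact force between the fingers and long_frame above 0.5 N), for 0.1 s.
At the end, for the whole second after the job is handed in: The oblong top frame stands level (within 0.06 rad) and at rest with all four posts on the cup floors (within 4 mm), centred within 12 mm and in line within 0.2 rad, either way round; the bushing is still upright (within 0.2 rad) and the square frame is within 30 mm of where it was (horizontal distance between long_frame_feet and cups below 0.012 m and z of long_frame_feet in the frame of cups between -0.004 and 0.004 m and angle between the x axis of long_frame_feet and the x axis of cups, either way round below 0.2 rad and angle between long_frame_feet's own z axis and vertical below 0.06 rad and linear speed of long_frame below 0.02 m/s and angle between bushing's own z axis and vertical below 0.2 rad and distance of square_frame_handle from where it was at the start of the episode below 0.03 m); the robot touches nothing.
It fails at once if the oblong top frame is dropped (falls freely by more than about a centimetre) (contact force between the fingers and long_frame below 0.05 N and linear speed of long_frame above 0.45 m/s).
It fails at once if the bushing is knocked over (angle between bushing's own z axis and vertical above 0.6 rad).
It fails at once if the square top frame is moved more than 30 mm (distance of square_frame_handle from where it was at the start of the episode above 0.03 m).
It also fails if it takes over 40 s, if anything falls off the work surface, if the arm or the gripper's body presses on something with over 40 N, if the wrist force passes 120 N, or if a joint passes its speed limit or range.

## Working session

There is one attempt and no reset: what is moved stays moved. The work goes in short steps, Python scripts to look and compute and a tool call to move; the robot and the scene stay as the last step left them, time stands still between calls to the robot, and variables do not carry over. Pictures are saved under pics/ and viewed, at most 10 in all, crops included, and the job is handed in when it is done.

Besides the shell and the picture viewer there is one more tool, called after "Emit:" as name(argument=value, ...) on one line, values as JSON. drive_tool: Moves the arm, as the interface text tells. Its arguments: {"type":"object","properties":{"series":{"type":"array","items":{"type":"array","items":{"type":"array","items":{"type":"number"}}}},"force":{"type":"number"}},"required":["series"]}

```bash
mkdir -p pics; cat > h.py <<'E'
import numpy as np, cv2
from plant import arm
def ray(cam,rc,cal=None):
    c=cal or arm.calibration(cam); K=np.array(c["K"],float); R=cv2.Rodrigues(np.array(c["rvec"],float))[0]; t=np.array(c["tvec"],float).ravel()
    x=(rc[1]-K[0,2])/K[0,0]; y=(rc[0]-K[1,2])/K[1,1]
    if cam=="wrist":
        r=np.hypot(x,y); s=np.sin(r)/max(r,1e-9); d=np.array([x*s,y*s,np.cos(r)])
    else: d=np.array([x,y,1.])
    d=R.T@d; return -R.T@t, d/np.linalg.norm(d)
def atz(cam,rc,z,cal=None):
    o,d=ray(cam,rc,cal); return o+d*(z-o[2])/d[2]
def proj(cam,P,cal=None):
    c=cal or arm.calibration(cam); K=np.array(c["K"],float); R=cv2.Rodrigues(np.array(c["rvec"],float))[0]; t=np.array(c["tvec"],float).ravel()
    p=R@np.array(P)+t
    if cam=="wrist":
        r=np.hypot(p[0],p[1]); a=np.arctan2(r,p[2]); x,y=p[0]/r*a,p[1]/r*a
    else: x,y=p[0]/p[2],p[1]/p[2]
    return np.array([K[1,1]*y+K[1,2],K[0,0]*x+K[0,2]])
def snap(cam,name):
    im=arm.snapshot(cam); cv2.imwrite(f"pics/{name}.png",im[:,:,::-1]); return im
E
python3 - <<'E'
from h import *
s=arm.get_state(); print(s["tool_pos"],s["ee_rot"],s["time_s"])
Z=dict(long_frame_handle=.115,long_frame_feet=0,cups=.07,bushing=.018,square_frame_handle=.115)
for cam in("top","scene"):
    snap(cam,cam+"0"); print(cam,ray(cam,(200,320)))
    for q,z in Z.items():
        for d in arm.landmark_of(cam,q)[:2]: print(q,np.round(d["centre"],1),round(d["confidence"],2),atz(cam,d["centre"],z).round(3))
E
```

```text
[ 0.15138025 -0.60597232  0.18420064] [[ 9.70174424e-01  2.42407578e-01 -3.90343813e-04]
 [ 2.42407877e-01 -9.70173684e-01  1.20163444e-03]
 [-8.74160000e-05 -1.26041742e-03 -9.99999202e-01]] 0.0
top (array([0.48888655, 0.13316621, 0.96589556]), array([ 0.07258506,  0.03481183, -0.99675451]))
long_frame_handle [169.1 294.4] 0.89 [0.617 0.215 0.115]
cups [238.3 366.8] 0.69 [0.468 0.065 0.07 ]
bushing [241.9 367.6] 0.55 [0.459 0.06  0.018]
square_frame_handle [231.  286.7] 0.77 [0.489 0.233 0.115]
scene (array([0.62078567, 0.59746468, 0.79076644]), array([-0.0790264 , -0.54143817, -0.83701824]))
long_frame_handle [231.6 286.5] 0.87 [0.615 0.213 0.115]
long_frame_feet [241.2 371. ] 0.48 [0.465 0.182 0.   ]
cups [165.7 364.4] 0.57 [0.465 0.066 0.07 ]
bushing [183.2 362.4] 0.84 [0.464 0.068 0.018]
square_frame_handle [236.5 368.5] 0.7 [0.49  0.234 0.115]
```

View pics/top0.png

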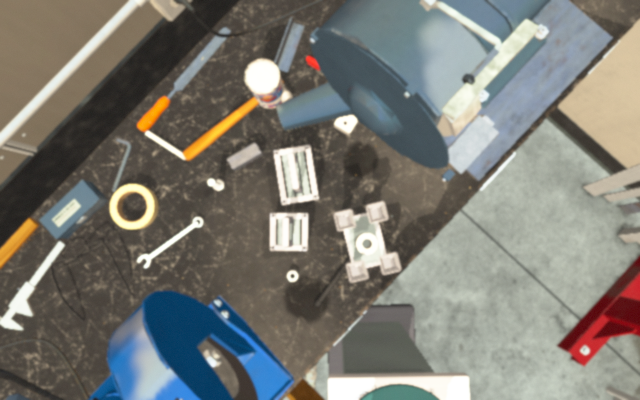

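View pics/scene0.png

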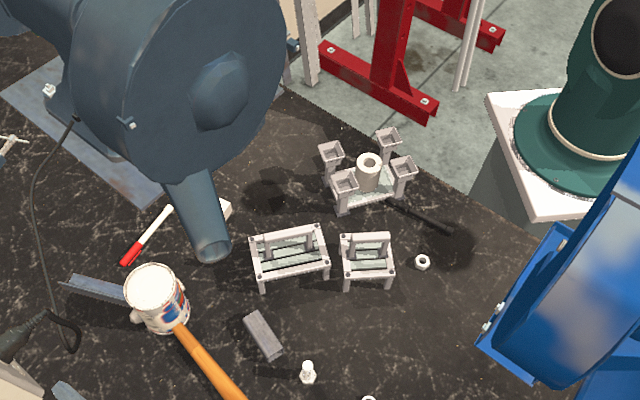

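The top view shows the oblong frame at about (col 295, row 172), the square frame at (289, 232), and the lower frame with the bushing at (367, 242). Both cameras agree to within a few mm. Next I'll get the yaws.

```bash
python3 - <<'E'
from h import *
im=snap("top","top1")
cv2.imwrite("pics/crop1.png",cv2.resize(im[130:290,250:420,::-1],None,fx=4.5,fy=3.7*4.5/4.5,interpolation=cv2.INTER_CUBIC)[:600,:800])
for q,z in (("long_frame_handle",.058),("square_frame_handle",.058),("cups",.094)):
    for d in arm.trace("top",q)[:1]:
        m=d["region"].astype(np.uint8); c=max(cv2.findContours(m,0,2)[0],key=cv2.contourArea)[:,0,:]
        P=np.array([atz("top",(p[1],p[0]),z)[:2] for p in c],np.float32)
        print(q,d["confidence"],cv2.minAreaRect(P*1000), d["rect"])
for n,p in dict(base=(0,0,0),j=(0,0,.4),tcp=(.15,-.6,.18)).items(): print(n,proj("top",p),proj("scene",p))
E
```

```text
long_frame_handle 0.77 ((611.9930419921875, 216.78836059570312), (124.3341293334961, 84.85332489013672), 8.258870124816895) [298.0, 176.4, 42.3, 60.6]
square_frame_handle 0.89 ((487.5164794921875, 234.19467163085938), (82.10389709472656, 81.54391479492188), 88.53543853759766) [289.4, 230.2, 39.1, 42.1]
cups 0.86 ((461.9976501464844, 67.14802551269531), (151.005615234375, 110.55787658691406), 12.385638236999512) [366.1, 243.6, 66.4, 77.5]
base [445.05610121 400.57628002] [142.89319788 580.7921827 ]
j [607.30436435 449.78815689] [-44.5142448  714.69611698]
tcp [407.23184538 748.48407428] [-97.95091059 455.86263849]
```

View pics/crop1.png

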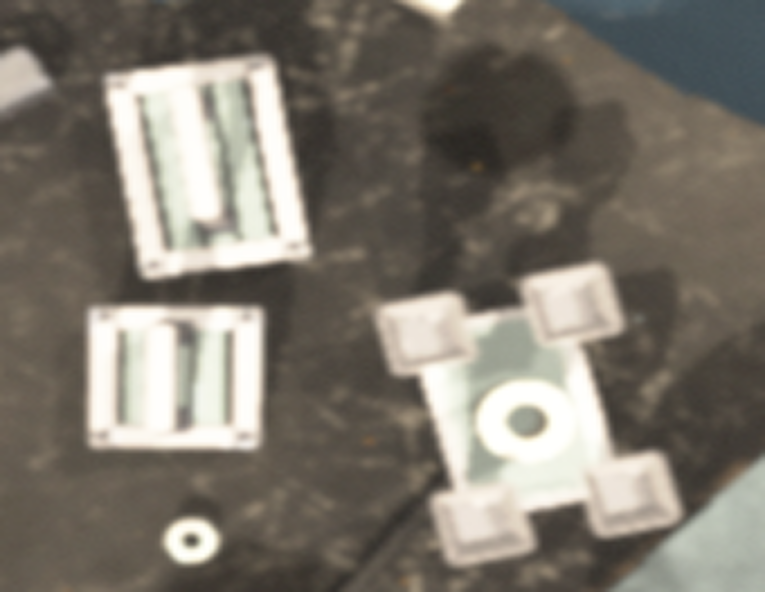

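The rectified outlines match the known sizes: oblong frame 124x85 at (0.613, 0.216), yaw 8.3°; cups 151x110 at (0.463, 0.067), yaw 12.4°. The tool is at yaw 14°. I'll swing over, keeping away from the blower.

Emit:
drive_tool(series=[[[-1, 6.94, -5.6, -1.72, 0, 0, 0], [-1, 6.94, -5.6, -1.72, 0, 0, 0], [-1, 6.94, -5.6, -1.72, 0, 0, 0], [-1, 6.94, -5.6, -1.72, 0, 0, 0], [-1, 6.94, -5.6, -1.72, 0, 0, 0], [-1, 6.94, -5.6, -1.72, 0, 0, 0], [-1, 6.94, -5.6, -1.72, 0, 0, 0], [-1, 6.94, -5.6, -1.72, 0, 0, 0], [-1, 6.94, -5.6, -1.72, 0, 0, 0]]])

```text
time_s: 1.92
tool_pos: [0.4205, -0.2504, 0.2709]
ee_rot: [[0.97, 0.244, 0.0], [0.244, -0.97, -0.0], [0.0, 0.0, -1.0]]
contact_force: [-1.2, -0.4, -0.2]
width: 0.0937
grasp_force: 0.0
```

Emit:
drive_tool(series=[[[-1, 1.51, -6.01, 0, 0, 0, 0], [-1, 1.51, -6.01, 0, 0, 0, 0], [-1, 1.51, -6.01, 0, 0, 0, 0], [-1, 1.51, -6.01, 0, 0, 0, 0], [-1, 1.51, -6.01, 0, 0, 0, 0], [-1, 3.74, -8.34, 0, 0, 0, 5.7], [-1, 3.74, -8.34, 0, 0, 0, 5.7], [-1, 3.74, -8.34, 0, 0, 0, 5.7], [-1, 3.74, -8.34, 0, 0, 0, 5.7], [-1, 3.74, -8.34, 0, 0, 0, 5.7]]])

```text
time_s: 3.18
tool_pos: [0.5009, 0.1973, 0.2703]
ee_rot: [[0.99, 0.143, -0.001], [0.143, -0.99, -0.001], [-0.001, 0.001, -1.0]]
contact_force: [1.1, -0.6, 0.7]
width: 0.0941
grasp_force: 0.0
```

```bash
cat > look.py <<'E'
from h import *
import sys
cal=arm.calibration("wrist"); snap("wrist",sys.argv[1]); s=arm.get_state(); print(s["tool_pos"].round(4) if hasattr(s["tool_pos"],"round") else s["tool_pos"],np.round(s["ee_rot"],3).tolist())
for q,z,zt in (("long_frame_handle",.115,.063),("square_frame_handle",.115,.063),("cups",.07,.094)):
    for d in arm.landmark_of("wrist",q)[:1]: print(q,np.round(d["centre"]),round(d["confidence"],2),atz("wrist",d["centre"],z,cal).round(4))
    for d in arm.trace("wrist",q)[:1]:
        m=d["region"].astype(np.uint8); c=max(cv2.findContours(m,0,2)[0],key=cv2.contourArea)[:,0,:]
        P=np.array([atz("wrist",(p[1],p[0]),zt,cal)[:2] for p in c],np.float32)
        print("   trace",round(d["confidence"],2),cv2.minAreaRect(P*1000), np.round(d["rect"]))
E
python3 look.py w1
```

```text
[0.5008 0.1972 0.2706] [[0.99, 0.143, -0.0], [0.143, -0.99, -0.001], [-0.001, 0.001, -1.0]]
long_frame_handle [ 87. 315.] 0.64 [0.6107 0.2222 0.115 ]
   trace 0.86 ((612.5048828125, 218.63613891601562), (120.75431060791016, 82.05252075195312), 7.020753860473633) [319.  91.  64.  91.]
square_frame_handle [188. 287.] 0.61 [0.4894 0.2392 0.115 ]
   trace 0.82 ((485.0760498046875, 236.27130126953125), (83.38330078125, 96.80644226074219), 88.16592407226562) [295. 181.  74.  72.]
cups [219. 407.] 0.86 [0.4585 0.073  0.07  ]
   trace 0.85 ((465.42437744140625, 71.85957336425781), (157.876953125, 115.44061279296875), 12.441325187683105) [409. 220.  87. 119.]
```

View pics/w1.png

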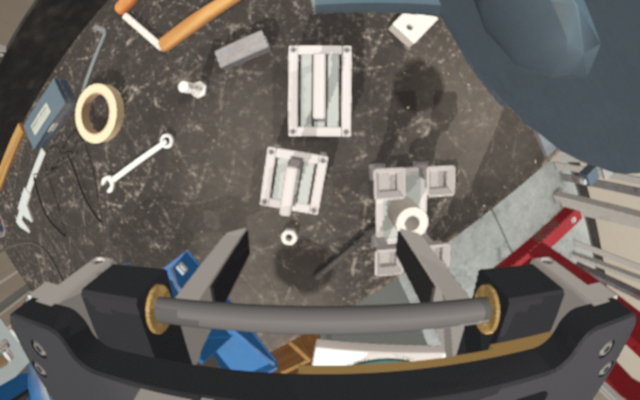

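The wrist view shows the oblong frame ahead at (319, 91), the square one at (295, 181) and the cups at (409, 220). It agrees with the other cameras to 5 mm. I'll go above the handle and down around it.

Emit:
drive_tool(series=[[[-1, 2.28, -0.08, 0, 0, 0, 0.2], [-1, 2.28, -0.08, 0, 0, 0, 0.2], [-1, 2.28, -0.08, 0.3, 0, 0, 0.2], [-1, 2.28, -0.08, 1.2, 0, 0, 0.2], [-1, 2.28, -0.08, 2.0, 0, 0, 0.2], [-1, 2.28, -0.08, 2.0, 0, 0, 0.2]]])

```text
time_s: 4.28
tool_pos: [0.6111, 0.2188, 0.1686]
ee_rot: [[0.99, 0.142, -0.004], [0.142, -0.99, -0.001], [-0.004, 0.001, -1.0]]
contact_force: [0.2, 0.1, 1.3]
width: 0.094
grasp_force: 0.0
```

```bash
python3 look.py w2
```

```text
[0.6122 0.2196 0.171 ] [[0.99, 0.142, -0.001], [0.142, -0.99, -0.0], [-0.001, 0.0, -1.0]]
long_frame_handle [209. 323.] 0.92 [0.6099 0.2193 0.115 ]
   trace 0.82 ((612.1469116210938, 218.25244140625), (125.83642578125, 81.15113830566406), 7.616581439971924) [324. 190.  80. 122.]
square_frame_handle [320. 286.] 0.96 [0.4884 0.2398 0.115 ]
   trace 0.87 ((509.2909851074219, 236.1927032470703), (81.17240142822266, 88.38079833984375), 87.62390899658203) [296. 292.  80. 109.]
   trace 0.77 ((532.0382690429688, 133.42648315429688), (71.42752075195312, 32.08625030517578), 37.38894271850586) [425. 309. 100. 112.]
```

View pics/w2.png

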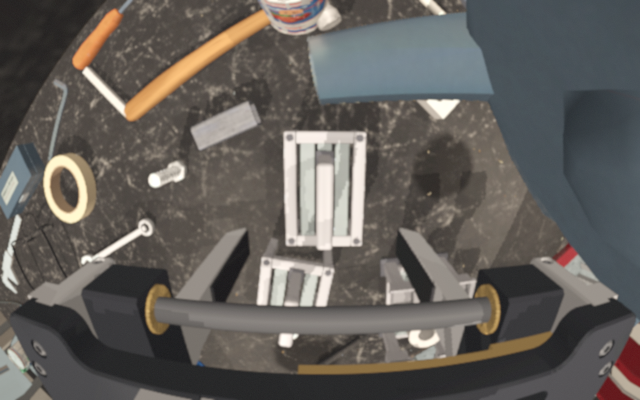

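The bar is centred between the fingers, with its far end at (324, 155) and near end at (324, 245), and the surroundings are clear. I'll go down and grip.

Emit:
drive_tool(series=[[[-1, 0, 0, 0.5, 0, 0, 0], [-1, 0, 0, 1.0, 0, 0, 0], [-1, 0, 0, 1.5, 0, 0, 0], [-1, 0, 0, 1.5, 0, 0, 0], [1, 0, 0, 1.5, 0, 0, 0], [1, 0, 0, 1.5, 0, 0, 0], [1, 0, 0, 1.5, 0, 0, 0], [1, 0, 0, 1.5, 0, 0, 0], [1, 0, 0, 1.5, 0, 0, 0], [1, 0, 0, 1.5, 0, 0, 0]]], force=40)

```text
time_s: 5.88
tool_pos: [0.6128, 0.2198, 0.0959]
ee_rot: [[0.99, 0.141, -0.0], [0.141, -0.99, 0.0], [-0.0, -0.0, -1.0]]
contact_force: [0.8, -0.5, -0.8]
width: 0.0373
grasp_force: 0.0
```

Emit:
drive_tool(series=[[[1, 0, 0, 0, 0, 0, 0], [1, 0, 0, 0, 0, 0, 0], [1, 0, 0, 0, 0, 0, 0], [1, 0, 0, 0, 0, 0, 0], [1, 0, 0, 0, 0, 0, 0], [1, 0, 0, 0, 0, 0, 0]]])

```text
time_s: 6.62
tool_pos: [0.6129, 0.2197, 0.0959]
ee_rot: [[0.99, 0.141, 0.0], [0.141, -0.99, 0.0], [0.0, -0.0, -1.0]]
contact_force: [-0.2, -1.9, 1.7]
width: 0.0134
grasp_force: 40.0
```

Emit:
drive_tool(series=[[[1, 0, 0, -0.3, 0, 0, 0], [1, 0, 0, -0.8, 0, 0, 0], [1, 0, 0, -1.5, 0, 0, 0], [1, 0, 0, -2.3, 0, 0, 0], [1, 0, 0, -3.0, 0, 0, 0], [1, 0, 0, -3.0, 0, 0, 0], [1, 0, 0, -3.0, 0, 0, 0]]])

```text
time_s: 7.5
tool_pos: [0.6124, 0.2196, 0.2451]
ee_rot: [[0.99, 0.142, -0.001], [0.142, -0.99, -0.0], [-0.001, 0.0, -1.0]]
contact_force: [-1.8, -0.9, -4.4]
width: 0.0136
grasp_force: 40.0
```

```bash
python3 look.py w3; python3 - <<'E'
from h import *
s=arm.get_state();print(s["width"],s["grasp_force"],s["contact_force"])
for cam in("top","scene"):
    snap(cam,cam+"3")
    zf=s["tool_pos"][2]+.019
    for d in arm.landmark_of(cam,"long_frame_handle")[:1]: print(cam,d["confidence"],atz(cam,d["centre"],zf),"tcp",s["tool_pos"])
E
```

```text
[0.6123 0.2195 0.2447] [[0.99, 0.142, -0.002], [0.142, -0.99, -0.0], [-0.002, 0.0, -1.0]]
long_frame_handle [242. 322.] 0.79 [0.5493 0.212  0.115 ]
   trace 0.74 ((554.49853515625, 210.98020935058594), (225.90904235839844, 134.0712890625), 8.202105522155762) [323. 217. 106. 161.]
   trace 0.71 ((492.4642333984375, 274.6018371582031), (49.97599411010742, 10.018452644348145), 4.735280513763428) [272. 258.  11.  35.]
   trace 0.58 ((531.3453369140625, 86.30992889404297), (72.6600341796875, 117.28848266601562), 11.091503143310547) [412. 288.  88. 110.]
0.013094529706319797 39.96721565723419 [ 1.09428582  0.25467675 -3.96457173]
scene 0.61 [0.61560766 0.20993255 0.26437719] tcp [0.61269241 0.21973946 0.24537719]
```

View pics/w3.png

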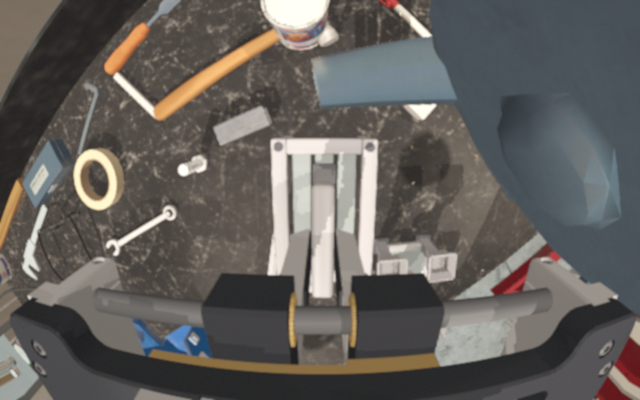

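The frame is held level. Its far deck corners are at about (278, 146) and (369, 147). I'll work out the in-hand offset and the shift to the cups.

```bash
python3 - <<'E'
from h import *
s=arm.get_state(); R=np.array(s["ee_rot"]); t=np.array(s["tool_pos"]); z=t[2]
print("handle",atz("wrist",(242,322),z+.019))
a=atz("wrist",(146,278),z-.034);b=atz("wrist",(147,369),z-.034);print(a,b,np.linalg.norm(a-b))  # posts 70 mm apart
n=(a-b)[:2]/np.linalg.norm((a-b)[:2]); x=np.array([n[1],-n[0]]); c=(a+b)[:2]/2-x*.055
print("centre",c,"yaw",np.degrees(np.arctan2(x[1],x[0])), "tool yaw",np.degrees(np.arctan2(R[1,0],R[0,0])))
off=R.T@np.r_[c-t[:2],0]; print("frame in tool",off)
E
```

```text
handle [0.61215284 0.22103015 0.26477456]
[0.66263788 0.26207278 0.21177456] [0.67166838 0.19341896 0.21177456] 0.0692451932589425
centre [0.61262285 0.22057313] yaw 7.493479399813374 tool yaw 8.12820729997342
frame in tool [-8.82853831e-05 -8.05707648e-04  1.13504868e-07]
```

Emit:
drive_tool(series=[[[1, -0.3, 0.2, 0, 0, 0, -0.5], [1, -0.9, 0.7, 0, 0, 0, -1], [1, -1.7, 1.3, 0, 0, 0, -2], [1, -2.5, 1.9, 0, 0, 0, -3], [1, -3.1, 2.36, 0, 0, 0, -4], [1, -3.36, 2.56, 0, 0, 0, -4.1], [1, -3.36, 2.56, 0, 0, 0, -4.1], [1, -3.36, 2.56, 0, 0, 0, -4.1]]])

```text
time_s: 9.05
tool_pos: [0.4651, 0.0699, 0.246]
ee_rot: [[0.977, 0.212, 0.0], [0.212, -0.977, 0.0], [0.001, -0.0, -1.0]]
contact_force: [0.5, -0.1, -3.1]
width: 0.0133
grasp_force: 40.0
```

```bash
python3 look.py w4; python3 - <<'E'
from h import *
w=cv2.imread("pics/w4.png")[100:300,200:460]
s=snap("scene","s4")[60:260,280:480,::-1]
cv2.imwrite("pics/c4.png",np.hstack([cv2.resize(w,(400,308)),cv2.resize(s,(400,308))]) if 0 else np.hstack([cv2.resize(w,(400,400),interpolation=2),cv2.resize(s,(400,400),interpolation=2)]))
E
```

```text
[0.4651 0.0701 0.2459] [[0.977, 0.213, 0.0], [0.213, -0.977, 0.001], [0.0, -0.001, -1.0]]
long_frame_handle [247. 322.] 0.68 [0.3967 0.0571 0.115 ]
   trace 0.84 ((408.16046142578125, 57.08924865722656), (226.22886657714844, 136.76905822753906), 12.284451484680176) [323. 217. 111. 163.]
square_frame_handle [141. 185.] 0.75 [0.4865 0.236  0.115 ]
   trace 0.63 ((485.2831726074219, 229.53585815429688), (94.935302734375, 86.32049560546875), 88.53445434570312) [211. 139.  80.  70.]
   trace 0.56 ((527.424072265625, 82.55233001708984), (18.104312896728516, 109.46922302246094), 11.313220977783203) [323. 180.  98. 117.]
```

View pics/c4.png

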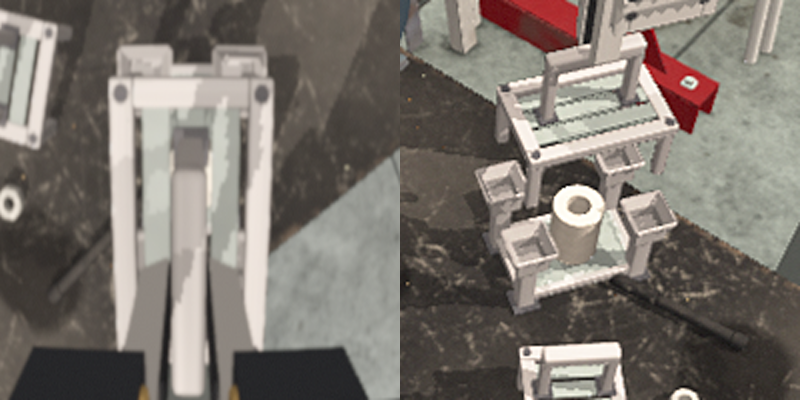

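The left crop (wrist) shows the two far cups just ahead of the frame: outer edges at about cols 277 and 374, far rim at row 122. I'll turn that into the cups' centre.

```bash
python3 - <<'E'
from h import *
s=arm.get_state(); R=np.array(s["ee_rot"]); t=np.array(s["tool_pos"])
a=atz("wrist",(123,277.5),.094);b=atz("wrist",(123,374),.094);print(a,b,np.linalg.norm(a-b))
x=R[:2,0]; c=(a+b)[:2]/2-x*.0751; print("cups",c,"tool-frame shift",R[:2,:2].T@(c-t[:2]))
A=atz("wrist",(146,278),t[2]-.034);B=atz("wrist",(146,370),t[2]-.034);print("frame",(A+B)[:2]/2-x*.055,t)
# top and scene: cups rim outline by bias-corrected fixed cams
for cam in("scene","top"):
    arm.snapshot(cam)
    for q,z in(("bushing",.018),("cups",.07)):
        for d in arm.landmark_of(cam,q)[:1]: print(cam,q,d["confidence"],atz(cam,d["centre"],z).round(4))
E
```

```text
[0.52338617 0.13543921 0.094     ] [0.54674441 0.02854959 0.094     ] 0.10941205667243514
cups [0.46167466 0.06606254] tool-frame shift [-0.00365973  0.00275736]
frame [0.46508118 0.06944884] [0.46466613 0.06953352 0.24572953]
scene bushing 0.73 [0.4601 0.0624 0.018 ]
scene cups 0.72 [0.462  0.0636 0.07  ]
```

Emit:
drive_tool(series=[[[1, -0.06, 0.05, 0, 0, 0, 0], [1, -0.06, 0.05, 0.3, 0, 0, 0], [1, -0.06, 0.05, 0.6, 0, 0, 0], [1, -0.06, 0.05, 0.8, 0, 0, 0], [1, -0.06, 0.05, 1.0, 0, 0, 0], [1, -0.06, 0.05, 1.15, 0, 0, 0], [1, -0.06, 0.05, 1.3, 0, 0, 0], [1, -0.06, 0.05, 1.4, 0, 0, 0], [1, -0.06, 0.05, 1.4, 0, 0, 0]]])

```text
time_s: 10.88
tool_pos: [0.4621, 0.0662, 0.1756]
ee_rot: [[0.977, 0.212, -0.0], [0.212, -0.977, 0.0], [-0.0, -0.0, -1.0]]
contact_force: [0.1, 1.0, -3.6]
width: 0.0134
grasp_force: 40.0
```

```bash
python3 - <<'E'
from h import *
s=snap("scene","s5")[90:230,310:450,::-1]
t=snap("top","t5")[190:290,320:420,::-1]
cv2.imwrite("pics/c5.png",np.hstack([cv2.resize(t,(400,400),interpolation=2),cv2.resize(s,(400,400),interpolation=2)]))
E
```

```text
(no output)
```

View pics/c5.png

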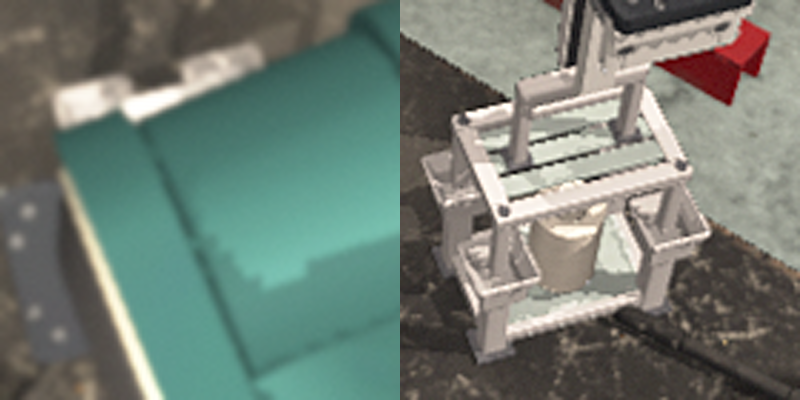

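The posts are inside the cups, with only the frame's weight on the wrist. I'll lower the last 10 mm gently.

Emit:
drive_tool(series=[[[1, 0, 0, 0.08, 0, 0, 0], [1, 0, 0, 0.14, 0, 0, 0], [1, 0, 0, 0.17, 0, 0, 0], [1, 0, 0, 0.19, 0, 0, 0], [1, 0, 0, 0.2, 0, 0, 0], [1, 0, 0, 0.2, 0, 0, 0]]])

```text
time_s: 11.72
tool_pos: [0.4622, 0.0662, 0.1659]
ee_rot: [[0.977, 0.212, -0.0], [0.212, -0.977, 0.0], [-0.0, -0.0, -1.0]]
contact_force: [0.2, 0.4, -4.2]
width: 0.0134
grasp_force: 40.0
```

Emit:
drive_tool(series=[[[1, 0, 0, 0.01, 0, 0, 0], [1, 0, 0, 0.02, 0, 0, 0], [1, 0, 0, 0.03, 0, 0, 0], [1, 0, 0, 0.03, 0, 0, 0]]])

```text
time_s: 12.22
tool_pos: [0.4627, 0.0654, 0.1653]
ee_rot: [[0.977, 0.211, 0.001], [0.211, -0.977, -0.001], [0.0, 0.002, -1.0]]
contact_force: [-6.5, -7.4, 17.0]
width: 0.0134
grasp_force: 40.0
```

The frame is on the cup floors, with an upward reaction of 17 N. I'll ease off, open and withdraw.

Emit:
drive_tool(series=[[[1, 0, 0, -0.02, 0, 0, 0], [0.3, 0, 0, -0.02, 0, 0, 0], [-1, 0, 0, -0.02, 0, 0, 0], [-1, 0, 0, -0.02, 0, 0, 0], [-1, 0, 0, -0.02, 0, 0, 0], [-1, 0, 0, -0.02, 0, 0, 0], [-1, 0, 0, -0.02, 0, 0, 0], [-1, 0, 0, -0.02, 0, 0, 0], [-1, 0, 0, -0.02, 0, 0, 0]]])

```text
time_s: 13.35
tool_pos: [0.4622, 0.0662, 0.1653]
ee_rot: [[0.977, 0.212, -0.0], [0.212, -0.977, 0.0], [-0.0, -0.0, -1.0]]
contact_force: [-1.0, 1.1, 0.5]
width: 0.0898
grasp_force: 0.0
```

Emit:
drive_tool(series=[[[-1, 0, 0, -0.3, 0, 0, 0], [-1, 0, 0, -1.0, 0, 0, 0], [-1, 0, 0, -2.0, 0, 0, 0], [-1, 0, 0, -3.0, 0, 0, 0], [-1, 0, 0, -3.0, 0, 0, 0], [-1, 0, 0, -3.0, 0, 0, 0]]])

```text
time_s: 14.1
tool_pos: [0.462, 0.0662, 0.3155]
ee_rot: [[0.977, 0.212, 0.0], [0.212, -0.977, -0.0], [0.0, 0.0, -1.0]]
contact_force: [-0.5, 0.3, 0.1]
width: 0.0938
grasp_force: 0.0
```

```bash
python3 look.py w6; python3 - <<'E'
from h import *
w=cv2.imread("pics/w6.png")[80:330,200:450]
s=snap("scene","s6")[90:290,280:480,::-1]
cv2.imwrite("pics/c6.png",np.hstack([cv2.resize(w,(400,400),interpolation=2),cv2.resize(s,(400,400),interpolation=2)]))
for d in arm.landmark_of("scene","long_frame_handle")[:1]: print(d["confidence"],atz("scene",d["centre"],.185))
E
```

```text
[0.4618 0.0661 0.315 ] [[0.977, 0.212, -0.001], [0.212, -0.977, -0.0], [-0.001, -0.0, -1.0]]
long_frame_handle [188. 326.] 0.61 [0.4472 0.0599 0.115 ]
   trace 0.78 ((450.5457763671875, 62.745445251464844), (142.44448852539062, 96.70329284667969), 12.163535118103027) [322. 178.  68.  93.]
square_frame_handle [135. 201.] 0.62 [0.4851 0.2401 0.115 ]
   trace 0.93 ((486.8330383300781, 230.3230743408203), (93.70663452148438, 84.81658172607422), 88.91525268554688) [222. 135.  70.  60.]
   trace 0.74 ((515.480224609375, 79.4133529663086), (38.52688217163086, 109.4072036743164), 12.158114433288574) [321. 175.  81. 107.]
0.84 [0.46586521 0.06079191 0.185     ]
```

View pics/c6.png

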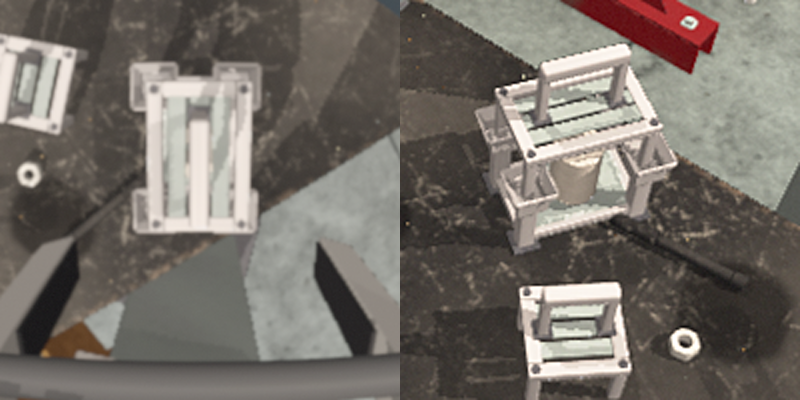

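The frame is seated level in all four cups, the bushing is upright, the square frame is untouched and the gripper is clear. I'll hand it in.

```bash
python3 -c "
from plant import arm
print(arm.sign_off())"
```

```text
the job is handed in; nothing more can be done
None
```

The oblong top frame stands in all four cups, set down and released; the bushing is still upright and the square frame was left alone. I handed the job in at about 14 s, but no verdict came back.

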